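# Hang the ear defenders over the bench rail

### The arm

A 7-joint arm with a two-finger parallel gripper is mounted at the origin on a cart in front of the work surface, level with it; the furniture and walls round the work are solid. World frame = base frame: x ahead of the robot, y to its left, z up, the work surface at z = 0. Lengths are in mm, angles in rad, forces in N, time in s.
With the tool pointing down it reaches from about 425 to 825 mm from the base axis. Payload 3.6 kg.
Tool frame: the origin (TCP) lies on the centre line of the jaws, within the pads' length; the fingertips stand 11 mm ahead of it and the grasp point (between the pads) lies 8 mm behind it; z points along the fingers, y is the line along which they close (so a half turn about z gives the same grasp; the last joint's range is limited). The gripper opens to 85 mm and grips with 20 to 120 N. Pads are 22 mm wide; open, the fingers measure 114 mm over their backs; the gripper's body (76 mm by 85 mm) begins 54 mm behind the grasp point. The pads swing forward as they close: fully open they stand 13 mm farther back than shut.
Start: joints at [-1.202, 0.615, -0.013, 1.423, 0.008, 1.103, -0.04], TCP at [250.571, 599.731, 242.297] pointing down, gripper open.
Joint ranges: [-3.12, 3.12], [-0.3, 2.06], [-1.34, 1.32], [0.26, 2.42], [-1.36, 4.5], [0.01, 1.98], [-2.84, 2.84]. Speed limits (rad/s): [2.79, 2.79, 3.14, 3.14, 3.14, 3.14, 3.14].

### API

Orientations are given as a unit quaternion [x, y, z, w].
In Python, from bench import manip gives the robot as it stands.
- The arm moves only by the shell command python3 -m crank 'ROWS' [OPENING] [FORCE]. ROWS is JSON, a list of rows, each a list of 4 numbers: the shift along the tool's x, y, z in mm, then the turn about the tool's z in degrees. In form: [[x, y, z, yaw], ...]. A call has 1 to 10 rows; each row is the pose to reach, as a shift and turn from the pose commanded when the call began, along the tool's axes at that moment; what a row does not reach only later rows make up. A row lasts 1/12 s, in which the tool goes at most 41.7 mm and 7.16 degrees, less where a joint would pass 70% of its speed; a pose out of reach is approached as far as the arm can. A call with a gripper value outside its range is refused whole. OPENING is the closure in counts, from 0 (fully open) to 255 (shut), set as the call begins (- or left out, the last holds). The fingers move at their own pace and stop on an object; FORCE is the grip in N (left out, the last holds). Time passes only in rows, so rows that repeat a pose let the fingers close. It gives the time, the measured TCP pose, the force, the opening and the grip force at its end, in the units of the state.
- manip.read_state(): the state, without advancing time (a new reading comes with each control period).
- manip.capture(name): name is "scene" or "top" or "wrist"; returns a dict with "color" (480x640x3 uint8, blue, green, red), "z_map" (480x640 float32, mm along the optical axis (not along the pixel's ray), 0 where there is no reading), "fx", "fy", "cx", "cy" (pixels), "rvec" (rotation vector, rad) and "tvec" (3), from world to camera coordinates, as OpenCV has them; the wrist camera has in their place "tool_from_camera" (4x4, takes a point from camera to tool coordinates, whose origin is the TCP and whose axes are the flange's). Camera axes: x right, y down, z forward; pixel columns grow to the right and rows downward; lengths in mm; the calibration is good to about 2 mm. A picture is of the moment at which its call begins: read the wrist's pose just before it.
- manip.finish_job(): hands the job in; it is judged then, once.
The state is a dict: "time": time; "joint_positions": joint angles; "joint_velocities": joint speeds; "effort": joint torques, N m; "tcp_pos": TCP position; "tcp_rot": TCP orientation; "contact_force": force on the tool from outside, world axes, zero at the start; "torque": the same for the moment, N m; "gripper_width": finger opening in mm; "finger_force": force on a finger pad.
Only numpy, scipy, OpenCV 4.12 (cv2) and the standard library are available. Lean on these libraries where they do the work, as an engineer would, in place of code of your own. Each camera call takes 0.05 s, during which the arm holds its last target. There are 200 camera calls.

### The job

Hang the big ear defenders, the pair with the thick cups and the padded headband, over the horizontal rail near its middle: headband across the tube, one cup on each side, hanging free and level. Leave the slim pair standing where it is.

Things in the scene. Friction and masses are not known exactly. Their poses are not given: they have to be found in the camera images.
- ear_defenders: Big ear defenders, 0.2 to 0.4 kg, rigid, standing on the cups, 184 (x) x 66 x 159 mm. Origin at bench level midway between the cups; z up, x from cup to cup. Grey cups at x 48 to 92 mm either side, 66 deep (y), 80 tall; 96 mm gap. Black crown pad, pinched from above: 36 mm wide (y), flat sides, z 135 to 159 at the middle, flat to x +-12, then sloping down 24 degrees to x +-42; band 22 wide.
- ears_crown (a point): Middle of the underside of the big pair's headband pad, 135 mm above the cups' undersides and 24 mm below the pad's top; this comes to lie on the rail. Axes as ear_defenders.
- rail_mid (a point): Middle of the fixed hanging rail, on the top line of its tube, 170 mm above the bench. Steel tube, 20 mm diameter, 216 mm long over black end caps, along this y axis; z up. Grey posts 24 x 12 mm at y +-90 mm, on feet 120 (x) x 30 x 6 mm, bolts to 13 mm; nothing on it rises above 172 mm. The big pair's cups hang 35 mm above the bench.
- slim_pair: The other ear defenders, loose, to be left alone: thin grey cups (20 mm thick, 62 tall, 54 deep), bare thin headband without a pad, 144 mm along x, 127 high, standing on the cups. Origin at bench level midway between the cups; z up, x from cup to cup.
Not all that is in view belongs to the job. Of the things that look like the part that bears rail_mid, the larger one is meant.

How it is judged:
By the outcome, as a careful person would: the job done as asked, in the order asked, and still so for the second after the job is handed in, with the robot touching nothing.
It also fails if it takes over 48 s, if anything falls off the work surface, if the arm or the gripper's body presses on something with over 40 N, if the wrist force passes 120 N, or if a joint passes its speed limit or range.

## Working session

There is one attempt and no reset: what is moved stays moved. The work goes in short steps, Python scripts to look and compute and a shell command to move; the robot and the scene stay as the last step left them, time stands still between calls to the robot, and variables do not carry over. Pictures are saved under pics/ and viewed, at most 10 in all, crops included, and the job is handed in when it is done.

```bash
mkdir -p pics; cat > h.py <<'E'
import numpy as np,cv2
from bench import manip
from scipy.spatial.transform import Rotation as R
def cloud(c):
    z=c["z_map"].astype(float);v,u=np.mgrid[:480,:640]
    p=np.stack([(u-c["cx"])/c["fx"]*z,(v-c["cy"])/c["fy"]*z,z],-1)
    r=R.from_rotvec(np.ravel(c["rvec"])).as_matrix()
    w=(p-np.ravel(c["tvec"]))@r
    w[z==0]=np.nan
    return w
E
python3 - <<'E'
from h import *
s=manip.read_state();print(s)
for n in("scene","top"):
    c=manip.capture(n);cv2.imwrite(f"pics/{n}.png",c["color"]);np.save(n+".npy",cloud(c))
E
```

```text
{'time': 0.0, 'joint_positions': array([-1.2015035 ,  0.61591711, -0.01264609,  1.42495526,  0.00808184,
        1.1033618 , -0.04041904]), 'joint_velocities': array([ 8.01897530e-04, -4.18001000e-04,  6.04620165e-04, -1.13892119e-03,
        7.33901509e-04, -4.35777409e-06,  2.92393343e-03]), 'effort': array([-3.90846290e-04, -4.69202685e+01,  2.58690538e-01, -1.71034938e+01,
        9.80453391e-03,  9.43655876e-03, -5.40898483e-06]), 'tcp_pos': array([250.2835177 , 599.06755465, 241.12069524]), 'tcp_rot': array([ 1.96575711e-01,  9.80487792e-01, -1.27125043e-03, -2.52551850e-04]), 'contact_force': array([-0.52526686,  0.77461286,  0.37739415]), 'torque': array([-0.01631608, -0.03115353,  0.03581874]), 'finger_force': 0.0, 'gripper_width': 85.90113625477339}
```

View pics/scene.png

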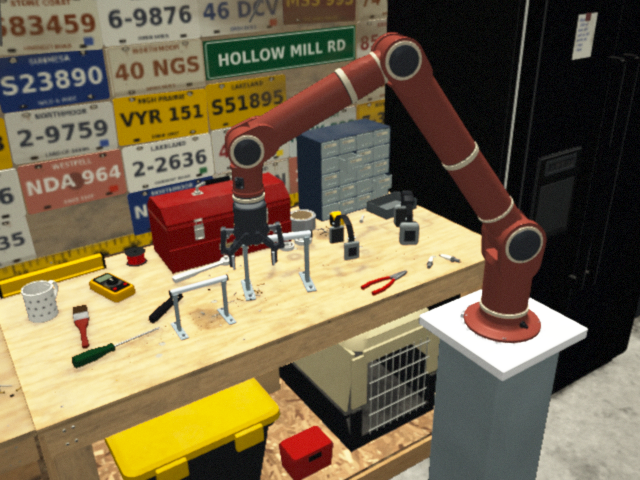

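View pics/top.png

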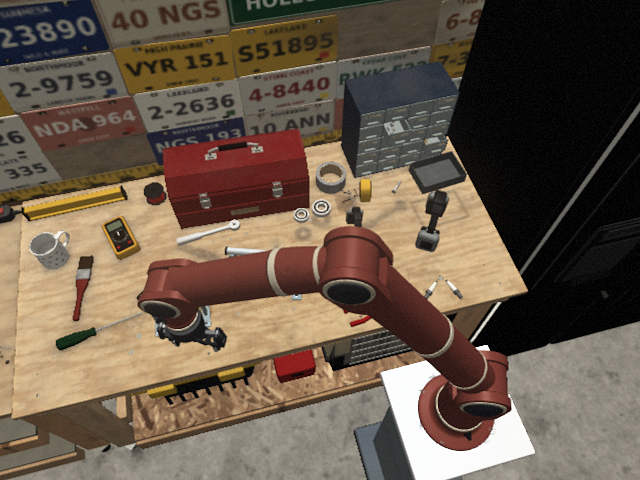

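The scene view shows the big pair near (405,215), the slim pair near (343,235) and the large rail from (245,235) to (310,240). In the top view the big pair is near (432,220). The arm hides part of the rail there.

```bash
python3 - <<'E'
from h import *
t=np.load("top.npy");s=np.load("scene.npy")
def show(w,u0,u1,v0,v1,lo,hi):
    p=w[v0:v1,u0:u1].reshape(-1,3);p=p[(p[:,2]>lo)&(p[:,2]<hi)];
    if len(p)<3:print(len(p));return
    c=p.mean(0);e,V=np.linalg.eigh(np.cov(p[:,:2].T))
    print(len(p),c.round(1),"min",p.min(0).round(),"max",p.max(0).round(),"dir",V[:,1].round(3),np.degrees(np.arctan2(V[1,1],V[0,1])).round(1),"sd",np.sqrt(e).round(1))
print("big top");show(t,405,460,180,260,30,200);show(t,405,460,180,260,152,170);show(t,405,460,180,260,70,95)
print("big scene");show(s,385,425,185,250,30,200);show(s,385,425,185,250,152,170)
print("slim");show(s,325,362,205,262,30,140);show(t,340,372,170,235,30,140)
print("rail");show(s,238,330,225,300,20,172);show(s,275,330,225,250,150,175);show(t,215,275,235,265,150,175)
for u,v in[(229,250),(245,252),(300,297),(297,270)]: print(u,v,t[v,u].round())
for u,v in[(310,235),(300,237),(290,239),(282,240),(309,287),(249,292)]: print(u,v,s[v,u].round())
sc=cv2.imread("pics/scene.png")[170:310,225:435]; cv2.imwrite("pics/c1.png",cv2.resize(sc,None,fx=3.8,fy=3.8,interpolation=cv2.INTER_CUBIC))
E
```

```text
big top
1000 [ 538.1 -125.8   95.5] min [ 464. -259.   30.] max [725. -68. 163.] dir [-0.884  0.468] 152.1 sd [17.4 68.6]
151 [ 554.4 -139.6  155.8] min [ 522. -164.  152.] max [ 584. -110.  163.] dir [-0.861  0.508] 149.5 sd [ 9.4 17. ]
255 [ 523.3 -117.5   77.4] min [ 469. -210.   70.] max [644. -69.  94.] dir [-0.863  0.505] 149.7 sd [18.9 63.3]
big scene
1023 [ 584.9 -165.    74.6] min [ 459. -391.   30.] max [858. -64. 159.] dir [-0.768  0.64 ] 140.2 sd [ 30.5 146.6]
46 [ 550.3 -134.1  154.7] min [ 510. -158.  152.] max [ 574. -112.  159.] dir [-0.824  0.566] 145.5 sd [ 9.4 14.9]
slim
737 [619.   84.4  62.9] min [496. -92.  30.] max [825. 148. 126.] dir [-0.909  0.417] 155.3 sd [ 18.7 114.7]
512 [681.1  68.4  69.9] min [545.   3.  30.] max [832. 120. 130.] dir [-0.948  0.317] 161.5 sd [27.2 83.2]
rail
854 [544.3 352.1  99.6] min [450. 110.  20.] max [802. 498. 171.] dir [-0.795  0.607] 142.6 sd [ 73.  123.1]
221 [475.7 346.7 160.9] min [452. 301. 150.] max [506. 408. 171.] dir [0.336 0.942] 70.4 sd [ 5.6 30.2]
230 [521.9 462.5 166.3] min [505. 393. 152.] max [547. 504. 174.] dir [0.253 0.968] 75.4 sd [ 5.6 28.7]
229 250 [530. 491. 169.]
245 252 [514. 450. 168.]
300 297 [422. 321.  -2.]
297 270 [143. 372. 697.]
310 235 [460. 310. 158.]
300 237 [473. 336. 154.]
290 239 [483. 364. 152.]
282 240 [213. 541. 307.]
309 287 [436. 333.   4.]
249 292 [516. 491.   2.]
```

View pics/c1.png

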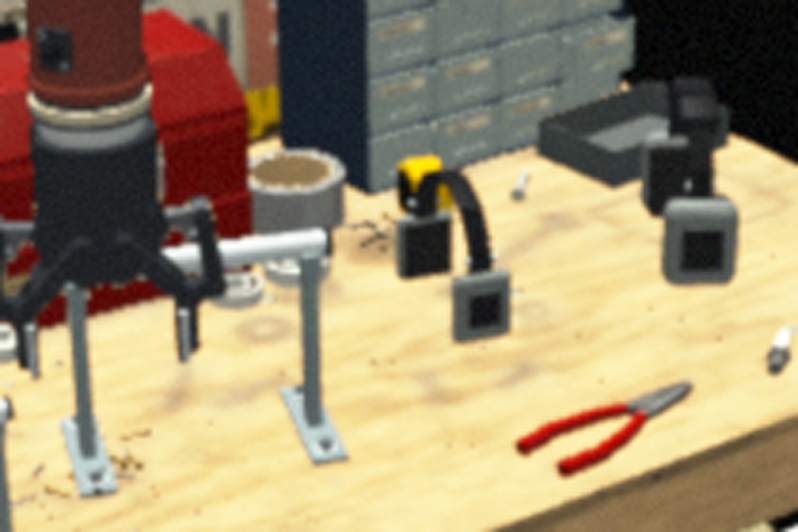

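The enlarged crop shows the padded pair at crop (690,180), the slim pair at (455,250) and the large rail's near end at (320,240). First estimates are big pair ≈(550,-137) with its x axis at about 150°, and rail middle ≈(495,402) along about 70°. I'll move over the rail for a wrist look.

```bash
python3 -m crank '[[0,0,-40,0],[0,0,-80,0],[-38,-11,-105,0],[-76,-22,-120,0],[-114,-33,-120,0],[-152,-44,-120,0],[-190,-55,-120,0],[-225,-66,-120,0],[-225,-66,-120,0]]' 0
cat >> h.py <<'E'
def wcloud(n):
    s=manip.read_state();c=manip.capture("wrist")
    z=c["z_map"].astype(float);v,u=np.mgrid[:480,:640]
    p=np.stack([(u-c["cx"])/c["fx"]*z,(v-c["cy"])/c["fy"]*z,z],-1)
    T=c["tool_from_camera"];r=R.from_quat(s["tcp_rot"]).as_matrix()
    w=(p@T[:3,:3].T+T[:3,3])@r.T+s["tcp_pos"];w[z==0]=np.nan
    cv2.imwrite(f"pics/{n}.png",c["color"]);np.save(n+".npy",w)
    print(s["time"],s["tcp_pos"].round(1),np.degrees(np.arctan2(r[1,:2],r[0,:2])).round(1),r[:,2].round(3),T.round(2).tolist());return w,c,s
def line(p):
    c=p.mean(0);d=np.linalg.svd(p-c,full_matrices=False)[2][0]
    return c,d,np.degrees(np.arctan2(d[1],d[0])),((p-c)@d)
E
python3 -c "
from h import *
wcloud('w1')"
```

```text
time: 0.85
tcp_pos: [441.9, 442.9, 361.8]
tcp_rot: [0.205, 0.979, -0.003, 0.004]
contact_force: [1.4, -1.7, -0.4]
gripper_width: 85.4
finger_force: 0.0
0.85 [441.9 442.9 361.8] [156.4  66.4] [ 0.006 -0.008 -1.   ] [[-0.0, -0.94, -0.33, 85.26], [1.0, -0.0, -0.0, -0.87], [0.0, -0.33, 0.94, -131.57], [0.0, 0.0, 0.0, 1.0]]
```

View pics/w1.png

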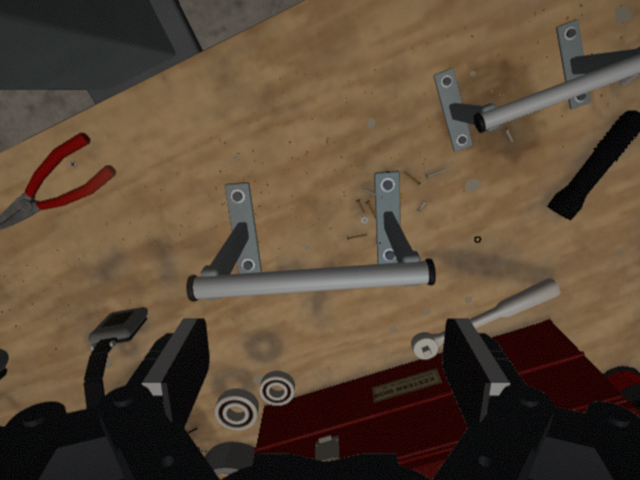

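The wrist view shows the whole large rail from cap (190,288) to cap (434,271). The other rail is at upper right, around (560,95).

```bash
python3 - <<'E'
from h import *
w=np.load("w1.npy")
def fit(u0,u1,v0,v1,lo,hi):
    p=w[v0:v1,u0:u1].reshape(-1,3);p=p[(p[:,2]>lo)&(p[:,2]<hi)]
    c,d,a,t=line(p);m=c+d*(t.min()+t.max())/2
    n=np.cross([0,0,1],d);n/=np.linalg.norm(n);o=(p-c)@n
    print(len(p),"mid",m.round(1),"len",np.ptp(t).round(1),"ang",a.round(1),"side mid",((np.percentile(o,1)+np.percentile(o,99))/2).round(1),np.ptp(o).round(1),"ztop",np.percentile(p[:,2],97).round(1))
fit(180,445,255,305,155,180)
fit(475,640,50,135,60,180)
E
python3 -m crank '[[0,-40,0,0],[0,-80,0,0],[0,-120,0,0],[0,-160,0,0],[-10,-200,0,0],[-20,-240,0,0],[-20,-280,0,0],[-20,-320,0,0],[-20,-360,0,0],[-20,-400,0,0]]'
python3 -m crank '[[0,-30,0,3],[0,-60,0,6],[0,-60,0,6],[0,-60,0,6]]'
python3 -c "
from h import *
wcloud('w2')"
```

```text
5921 mid [499.9 400.4 166.6] len 215.7 ang -109.2 side mid 1.0 29.6 ztop 170.9
3624 mid [443.7 662.7 119.4] len 158.9 ang -92.3 side mid 0.2 23.3 ztop 128.1
time: 1.73
tcp_pos: [295.4, 74.4, 362.1]
tcp_rot: [0.196, 0.981, 0.0, -0.0]
contact_force: [1.2, 0.1, 1.1]
gripper_width: 85.3
finger_force: 0.0
time: 2.07
tcp_pos: [273.1, 19.7, 362.4]
tcp_rot: [0.248, 0.969, 0.001, 0.0]
contact_force: [-0.5, 0.7, 0.6]
gripper_width: 85.0
finger_force: 0.0
2.0667 [273.1  19.7 362.4] [151.3  61.3] [ 0.001  0.001 -1.   ] [[-0.0, -0.94, -0.33, 85.18], [1.0, -0.0, -0.0, -0.93], [0.0, -0.33, 0.94, -131.57], [0.0, 0.0, 0.0, 1.0]]
```

View pics/w2.png

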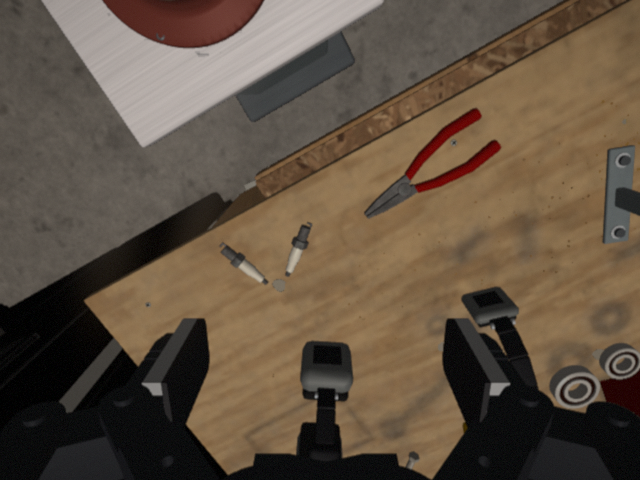

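The big pair is straight ahead. Its near cup is at (327,365), and the slim pair is at (490,310). I'll move closer along tool −x and look again.

```bash
python3 -m crank '[[-40,0,0,0],[-80,0,0,0],[-120,0,0,0],[-160,0,0,0],[-200,0,0,0],[-225,-4,0,0],[-225,-4,0,0],[-225,-4,0,0]]'
python3 - <<'E'
from h import *
w,c,s=wcloud('w3')
p=w.reshape(-1,3)
near=np.linalg.norm(p[:,:2]-[550,-137],axis=1)<120
def rep(lo,hi,rad=120):
    q=p[(np.linalg.norm(p[:,:2]-[550,-137],axis=1)<rad)&(p[:,2]>lo)&(p[:,2]<hi)]
    if len(q)<9: print(lo,len(q));return
    r=cv2.minAreaRect(q[:,:2].astype(np.float32));print(lo,len(q),q.mean(0).round(1),r,q[:,2].max().round(1))
rep(60,170);rep(154,170);rep(140,170);rep(70,90)
E
```

```text
time: 2.78
tcp_pos: [470.7, -90.4, 360.9]
tcp_rot: [0.247, 0.969, -0.001, -0.001]
contact_force: [-0.5, -0.2, 0.2]
gripper_width: 85.4
finger_force: 0.0
2.7833 [470.7 -90.4 360.9] [151.4  61.4] [-0.003 -0.001 -1.   ] [[-0.0, -0.94, -0.33, 85.18], [1.0, -0.0, -0.0, -0.93], [0.0, -0.33, 0.94, -131.57], [0.0, 0.0, 0.0, 1.0]]
60 6853 [ 532.2 -126.9  119.6] ((555.1892700195312, -140.78799438476562), (65.84539794921875, 182.59930419921875), 57.26713943481445) 161.3
154 1745 [ 555.  -140.7  157.1] ((555.3966064453125, -140.83412170410156), (35.4342041015625, 57.14912414550781), 55.91244888305664) 161.3
140 3259 [ 550.6 -138.   153.6] ((556.731201171875, -141.75436401367188), (35.96990203857422, 90.25664520263672), 57.24064636230469) 161.3
70 2152 [ 517.  -118.3   76.8] ((555.7102661132812, -140.87388610839844), (64.40412902832031, 181.48394775390625), 57.471744537353516) 89.9
```

View pics/w3.png

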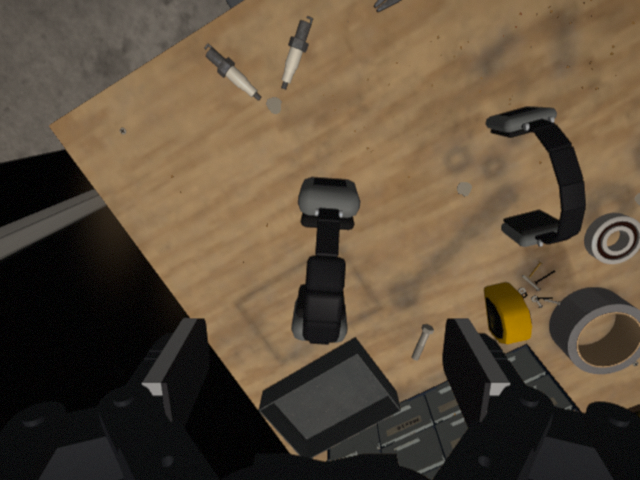

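The wrist view shows the big pair's near cup at (328,200), its pad at (325,290) and the slim pair well clear at (545,175). The measured centre is (555.3,-140.8), with its y axis at 57.3°. The pad should be about 98 mm ahead, and 212 mm down. I'll check for tall neighbours and move over it.

```bash
python3 - <<'E'
from h import *
for n in("w3","top","w2"):
    p=np.load(n+".npy").reshape(-1,3);d=np.linalg.norm(p[:,:2]-[555,-141],axis=1)
    q=p[(p[:,2]>120)&(p[:,2]<330)&(d>60)&(d<260)]
    if len(q): print(n,len(q),d[(p[:,2]>120)&(p[:,2]<330)&(d>60)].min(),q.min(0),q.max(0))
E
python3 -m crank '[[-40,-2,0,2],[-80,-3,0,4],[-98,-4,30,4],[-98,-4,70,4],[-98,-4,110,4],[-98,-4,130,4],[-98,-4,130,4],[-98,-4,130,4]]'
```

```text
w3 9314 60.03271634050444 [ 450.56330979 -383.36393671  120.00809636] [811.03572353 118.57290319 246.46817199]
top 3269 60.3347450899331 [ 448.72694302 -386.21594863  120.01944921] [814.88612348 118.87461261 329.97494185]
w2 188 60.36120370910118 [ 507.96258044 -103.17201995  120.02842494] [574.99156688 118.63721232 127.61723889]
time: 3.5
tcp_pos: [553.1, -140.1, 232.1]
tcp_rot: [0.28, 0.96, 0.0, -0.001]
contact_force: [-0.5, 0.2, -0.1]
gripper_width: 85.5
finger_force: 0.0
```

```bash
python3 -m crank '[[-2,0,25,0],[-2,0,50,0],[-2,0,70,0],[-2,0,83,0],[-2,0,83,0],[-2,0,83,0]]'
python3 -m crank '[[0,0,0,0],[0,0,0,0],[0,0,0,0],[0,0,0,0],[0,0,0,0],[0,0,0,0],[0,0,0,0],[0,0,0,0],[0,0,0,0],[0,0,0,0]]' 255 60
```

```text
time: 4.0
tcp_pos: [556.5, -142.9, 151.3]
tcp_rot: [0.281, 0.96, 0.0, 0.002]
contact_force: [-0.1, -0.0, 0.5]
gripper_width: 85.4
finger_force: 0.0
time: 4.83
tcp_pos: [556.1, -142.8, 150.6]
tcp_rot: [0.281, 0.96, 0.001, 0.001]
contact_force: [-0.3, 1.2, 6.2]
gripper_width: 34.4
finger_force: 60.8
```

```bash
python3 -m crank '[[0,0,-10,0],[0,0,-30,0],[0,0,-60,0],[0,0,-95,0],[0,0,-130,0],[0,0,-165,0],[0,0,-195,0],[0,0,-215,0],[0,0,-215,0],[0,0,-215,0]]'
python3 - <<'E'
from h import *
w,c,s=wcloud('w4')
print(s["gripper_width"],s["contact_force"],s["torque"])
E
```

```text
time: 5.67
tcp_pos: [554.5, -143.5, 364.2]
tcp_rot: [0.282, 0.96, -0.0, -0.0]
contact_force: [0.3, 0.4, -4.0]
gripper_width: 34.8
finger_force: 60.4
5.6667 [ 554.5 -143.5  364.2] [147.3  57.3] [-0. -0. -1.] [[-0.0, -0.94, -0.33, 85.11], [1.0, -0.0, -0.0, -0.97], [0.0, -0.33, 0.94, -131.57], [0.0, 0.0, 0.0, 1.0]]
34.77972423584861 [ 0.30576563  0.3760188  -3.9642753 ] [0.02291794 0.05137179 0.05162771]
```

View pics/w4.png

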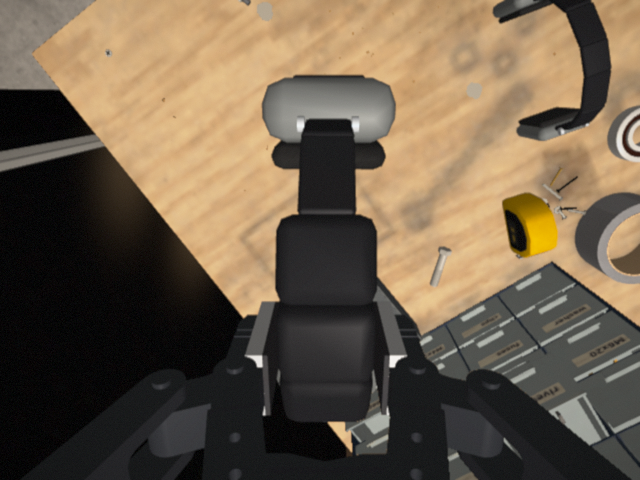

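The pair is held squarely. The pad lies between the fingers around (325,345), the near cup is at (330,110), and the slim pair is undisturbed. I'll compute the ears' offset in the tool, the path clearances and the transfer vector.

```bash
python3 - <<'E'
from h import *
s=manip.read_state();r=R.from_quat(s["tcp_rot"]).as_matrix();t=s["tcp_pos"]
w=np.load("w4.npy");q=((w-t)@r)
m=q[215:420,290:365].reshape(-1,3)
for a in range(-45,50,6):
    k=m[(m[:,0]>=a)&(m[:,0]<a+6)&(abs(m[:,2])<60)]
    if len(k): print(a+3,np.median(k[:,2]).round(1),end="; ")
cup=q[70:135,262:398].reshape(-1,3);cup=cup[cup[:,2]<150]
print("\ncup x max",np.percentile(cup[:,0],[90,98]).round(1),"y",np.percentile(cup[:,1],[2,98]).round(1),"z top",np.percentile(cup[:,2],[2,10]).round(1))
tgt=np.array([500.5,400.2,0]);d=r.T@(tgt-np.r_[t[:2],0]);print("shift tool",d.round(1))
a=tgt[:2]-t[:2];L=np.linalg.norm(a);a/=L;n=np.array([-a[1],a[0]])
for f in("w1","w3","scene"):
    p=np.load(f+".npy").reshape(-1,3);e=p[:,:2]-t[:2];al=e@a;ac=e@n
    k=(p[:,2]>172)&(p[:,2]<330)&(al>70)&(al<L+70)&(abs(ac)<160);print(f,k.sum(), (np.c_[al,ac,p[:,2]][k][::max(1,k.sum()//6)]).round().tolist())
# toolbox in rail frame
p=np.load("w1.npy").reshape(-1,3);th=np.radians(70.8);x=np.array([np.sin(th),-np.cos(th)]);y=np.array([np.cos(th),np.sin(th)])
e=p[:,:2]-tgt[:2];ex=e@x;ey=e@y
for lo,hi in((-60,-15),(-15,15),(15,60)):
  k=(abs(ey)<70)&(abs(ex)>30)&(abs(ex)<140)&(p[:,2]>20);print(k.sum(),ex[k].min() if k.any() else"",p[k].max(0) if k.any() else "");break
E
```

```text
-42 0.0; -36 -1.7; -30 -4.4; -24 -6.8; -18 -7.0; -12 -10.1; -6 -10.6; 0 -10.5; 6 -10.6; 12 -8.9; 18 -7.0; 24 -5.9; 30 -3.3; 36 -0.6; 42 2.7; 
cup x max [87.9 90.7] y [-29.2  29.6] z top [40.3 55.1]
shift tool [338.3 428.1   0.7]
w1 15 [[452.0, 43.0, 172.0], [449.0, 42.0, 172.0], [447.0, 42.0, 172.0], [449.0, 41.0, 172.0], [451.0, 41.0, 173.0], [450.0, 40.0, 172.0], [448.0, 40.0, 173.0], [448.0, 37.0, 172.0]]
w3 0 []
scene 0 []
34547 -92.32176401163143 [468.56467677 492.7706336  436.69558987]
```

The path is clear. The pad's top is 10.5 mm behind the TCP and centred. Transferring.

```bash
python3 -m crank '[[10,12,0,0],[25,32,0,-1],[45,57,0,-2],[68,86,0,-4],[92,116,0,-5],[116,147,0,-7],[140,177,0,-8],[164,208,0,-10],[188,238,0,-11],[212,268,0,-13]]'
python3 -m crank '[[20,35,0,0],[42,68,0,0],[64,98,0,0],[84,125,0,0],[92,141,0,0],[92,141,0,0],[92,141,0,0]]'
cat > rel.py <<'E'
from h import *
s=manip.read_state();r=R.from_quat(s["tcp_rot"]).as_matrix();t=s["tcp_pos"]
a=np.degrees(np.arctan2(r[1,1],r[0,1]))
print(s["time"],t.round(1),"yaw to turn(tool)",(a-70.8).round(2),"tilt z",r[:,2].round(3),"shift",(r.T@(np.array([500.5,400.2,320.0])-t)).round(1),s["gripper_width"],s["contact_force"].round(1))
E
python3 rel.py
```

```text
time: 6.55
tcp_pos: [519.3, 198.5, 361.2]
tcp_rot: [0.17, 0.985, -0.002, -0.003]
contact_force: [0.0, 0.3, -2.7]
gripper_width: 34.7
finger_force: 60.4
time: 7.13
tcp_pos: [480.3, 361.5, 360.7]
tcp_rot: [0.169, 0.986, -0.003, -0.002]
contact_force: [-0.4, -0.7, -3.2]
gripper_width: 34.9
finger_force: 60.6
7.1333 [480.3 361.5 360.7] yaw to turn(tool) -0.28 tilt z [-0.005 -0.005 -1.   ] shift [-6.3 43.4 40.4] 34.93872342470982 [-0.4 -0.7 -3.2]
```

```bash
python3 -m crank '[[-3,15,0,0],[-5,32,0,0],[-6,43,0,0],[-6,43,0,0],[-6,43,0,0],[-6,43,0,0]]'
python3 rel.py
python3 - <<'E'
from h import *
w,c,s=wcloud('w5')
c2=manip.capture("scene");a=cv2.resize(c2["color"][150:310,190:370],None,fx=3,fy=3,interpolation=cv2.INTER_CUBIC)
cv2.imwrite("pics/mix.png",cv2.resize(np.hstack([cv2.resize(c["color"],(640,480)),a]),(800,342)))
th=np.radians(70.8);x=np.array([np.sin(th),-np.cos(th)]);y=np.array([np.cos(th),np.sin(th)])
p=w.reshape(-1,3);e=p[:,:2]-[500.5,400.2];ex=e@x;ey=e@y
k=(p[:,2]>163)&(p[:,2]<176)&(abs(ex)<25)&(abs(ey)<108)
for lo in range(-105,105,15):
    m=k&(ey>lo)&(ey<lo+15)
    if m.sum()>20: print(lo+7,m.sum(),np.percentile(ex[m],[2,50,98]).round(1),np.percentile(p[m,2],[50,95]).round(1))
E
```

```text
time: 7.63
tcp_pos: [502.6, 396.8, 363.4]
tcp_rot: [0.172, 0.985, -0.002, -0.0]
contact_force: [-0.4, -0.1, -3.1]
gripper_width: 34.8
finger_force: 61.0
7.6333 [502.6 396.8 363.4] yaw to turn(tool) -0.63 tilt z [-0.001 -0.003 -1.   ] shift [ 3.1  2.7 43.4] 34.84212184395226 [-0.4 -0.1 -3.1]
7.6333 [502.6 396.8 363.4] [160.2  70.2] [-0.001 -0.003 -1.   ] [[-0.0, -0.94, -0.33, 85.31], [1.0, -0.0, -0.0, -0.83], [0.0, -0.33, 0.94, -131.57], [0.0, 0.0, 0.0, 1.0]]
-98 436 [-7.   1.  11.7] [168.8 171.4]
-83 392 [-6.3  1.  10.5] [168.5 170.5]
-68 395 [-6.3  1.1 10.6] [168.5 170.6]
-53 399 [-6.3  1.1 10.9] [168.5 170.4]
-38 401 [-6.2  1.1 11.1] [168.6 170.6]
-23 78 [-6.2  0.4 11.1] [168.5 170.5]
22 258 [-6.2  1.2 10.8] [168.4 170.2]
37 407 [-6.2  1.3 11. ] [168.4 170.4]
52 405 [-6.1  1.  11.4] [168.5 170.3]
67 397 [-6.2  1.2 11.5] [168.6 170.3]
82 397 [-6.4  1.1 10.5] [168.5 170.4]
97 440 [-7.1  1.2 11.2] [168.7 171.3]
```

View pics/mix.png

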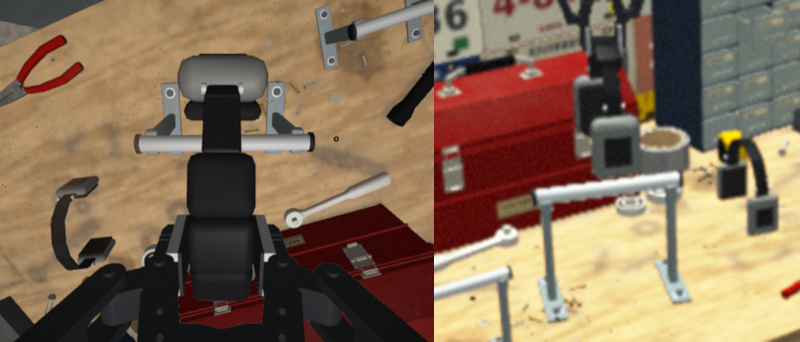

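The wrist view shows the ears across the rail, which runs from (140,143) to (312,142) in the half-size picture. The scene half shows the cups well above it. The fitted angle of 70.8° agrees and the lateral error is about 1 mm. Before lowering I'll check whether the toolbox or bearings are in the cups' way.

```bash
python3 - <<'E'
from h import *
th=np.radians(70.8);x=np.array([np.sin(th),-np.cos(th)]);y=np.array([np.cos(th),np.sin(th)])
for f in("w1","top","scene"):
    p=np.load(f+".npy").reshape(-1,3);e=p[:,:2]-[501.4,399.9];ex=e@x;ey=e@y
    for lo in list(range(-120,-30,30))+list(range(30,150,15)):
        k=(abs(ey)<50)&(ex>lo)&(ex<lo+15)&(p[:,2]<215)
        if k.sum()>5: print(f,lo,k.sum(),np.percentile(p[k,2],[50,98]).round(),end=" | ")
    print()
E
python3 -m crank '[[3,2,25,-0.6],[3,2,55,-0.6],[3,2,85,-0.6],[3,2,110,-0.6],[3,2,130,-0.6],[3,2,130,-0.6],[3,2,130,-0.6]]' >/dev/null --help 2>&1 | head -1
```

```text
w1 -120 1150 [-0.  2.] | w1 -90 1070 [-0.  2.] | w1 -60 1008 [-0.  2.] | w1 30 851 [-0.  2.] | w1 45 827 [-0.  2.] | w1 60 103 [-0.  2.] | w1 90 516 [0. 2.] | w1 105 740 [0. 2.] | w1 120 716 [0. 2.] | w1 135 700 [0. 2.] | 
top -120 346 [-578.    5.] | top -90 252 [-3.  5.] | top -60 130 [-581.    3.] | top 105 66 [-0.  5.] | top 120 122 [-1.  6.] | top 135 131 [-1.  7.] | 
scene -120 438 [-604.    0.] | scene -90 229 [-586.    0.] | scene -60 245 [-586.    0.] | scene 30 101 [-4.  1.] | scene 45 95 [-4.  1.] | scene 60 114 [-5.  1.] | scene 75 121 [-5.  1.] | scene 90 145 [-8.  0.] | scene 105 154 [-680.    1.] | scene 120 141 [-680.    1.] | scene 135 137 [-681.    1.] |
```

```bash
python3 rel.py
```

```text
7.7333 [502.5 397.3 364.3] yaw to turn(tool) -0.6 tilt z [-0.    -0.001 -1.   ] shift [ 2.8  2.1 44.3] 34.75312545416163 [ 0.   0.5 -3.3]
```

It didn't move. Lowering to about 10 mm above rest.

```bash
python3 -m crank '[[2,2,15,-0.6],[2,2,40,-0.6],[2,2,70,-0.6],[2,2,100,-0.6],[2,2,130,-0.6],[2,2,155,-0.6],[2,2,170,-0.6],[2,2,170,-0.6],[2,2,170,-0.6],[2,2,170,-0.6]]'
python3 rel.py
```

```text
time: 8.57
tcp_pos: [502.2, 401.9, 196.2]
tcp_rot: [0.166, 0.986, 0.001, 0.001]
contact_force: [0.5, 0.1, -1.9]
gripper_width: 34.6
finger_force: 61.0
8.5667 [502.2 401.9 196.2] yaw to turn(tool) 0.11 tilt z [ 0.003  0.002 -1.   ] shift [   0.8   -1.8 -123.8] 34.55980748901313 [ 0.5  0.1 -1.9]
```

```bash
python3 -m crank '[[0,-1,3,0],[0,-1,6,0],[0,-1,9,0],[0,-1,11,0],[0,-1,11,0],[0,-1,11,0]]'
python3 rel.py
```

```text
time: 9.07
tcp_pos: [501.1, 400.8, 185.1]
tcp_rot: [0.166, 0.986, 0.001, 0.0]
contact_force: [-1.4, -0.9, 5.2]
gripper_width: 35.1
finger_force: 61.8
9.0667 [501.1 400.8 185.1] yaw to turn(tool) 0.13 tilt z [ 0.001  0.001 -1.   ] shift [   0.3   -0.6 -134.9] 35.07538495419078 [-1.4 -0.9  5.2]
```

Contact on the rail: the vertical force rose from about −2 to +5 N. Releasing, then lifting straight up.

```bash
python3 -m crank '[[0,0,0,0],[0,0,0,0],[0,0,0,0],[0,0,0,0],[0,0,0,0],[0,0,0,0],[0,0,0,0],[0,0,0,0]]' 60 20
python3 -m crank '[[0,0,-8,0],[0,0,-25,0],[0,0,-50,0],[0,0,-85,0],[0,0,-120,0],[0,0,-150,0],[0,0,-170,0],[0,0,-170,0],[0,0,-170,0],[0,0,-170,0]]' 0
python3 - <<'E'
from h import *
w,c,s=wcloud('w6');p=w.reshape(-1,3)
c2=manip.capture("scene");a=cv2.resize(c2["color"][150:310,190:370],None,fx=3,fy=3,interpolation=cv2.INTER_CUBIC)
cv2.imwrite("pics/mix2.png",cv2.resize(np.hstack([c["color"],a]),(800,342)))
th=np.radians(70.8);x=np.array([np.sin(th),-np.cos(th)]);y=np.array([np.cos(th),np.sin(th)])
e=p[:,:2]-[501.4,399.9];ex=e@x;ey=e@y
for lo in range(-96,96,12):
    k=(ex>lo)&(ex<lo+12)&(abs(ey)<10)&(p[:,2]>50)&(p[:,2]<230)
    if k.sum()>5: print(lo+6,np.median(p[k,2]).round(1),end="; ")
k=(p[:,2]>180)&(p[:,2]<215)&(np.hypot(ex,ey)<70);print("\npad y",np.percentile(ey[k],[1,99]).round(1),"x",np.percentile(ex[k],[1,99]).round(1))
E
```

```text
time: 9.73
tcp_pos: [500.8, 400.7, 183.2]
tcp_rot: [0.166, 0.986, -0.0, -0.0]
contact_force: [-0.1, -0.3, 0.0]
gripper_width: 65.4
finger_force: 0.0
time: 10.57
tcp_pos: [500.2, 400.4, 352.6]
tcp_rot: [0.166, 0.986, -0.001, -0.001]
contact_force: [-0.4, -0.3, -0.3]
gripper_width: 85.4
finger_force: 0.0
10.5667 [500.2 400.4 352.6] [160.9  70.9] [-0.002 -0.001 -1.   ] [[-0.0, -0.94, -0.33, 85.32], [1.0, -0.0, -0.0, -0.82], [0.0, -0.33, 0.94, -131.57], [0.0, 0.0, 0.0, 1.0]]
-90 107.6; -78 112.7; -66 147.1; -54 159.7; -42 180.5; -30 186.8; -18 190.3; -6 193.7; 6 193.9; 18 190.8; 30 187.4; 42 183.7; 54 160.9; 66 152.3; 90 114.4; 
pad y [-17.6  17.6] x [-42.2  41.6]
```

View pics/mix2.png

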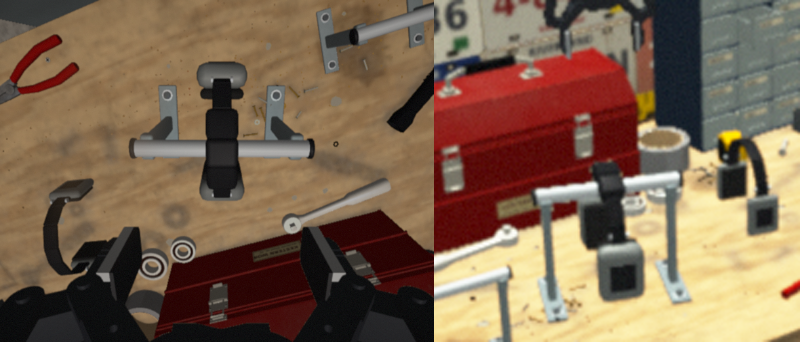

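The pair hangs at the rail's middle, with the pad at (222,150) in the wrist half and one cup on each side. It is level, the slim pair is untouched, and the gripper is clear. Handing in.

```bash
python3 -c "
from bench import manip
print(manip.finish_job())"
```

```text
the job is handed in; nothing more can be done
None
```

The big ear defenders are hanging level over the middle of the rail with one cup on each side, the slim pair was left standing, and the job was handed in at about 10.6 s.

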